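# Make up an injection kit and a wound-cleaning kit from the stock

### The job

Make up the two kit trays: in the blue tray (injection kit) stand the brown vial with the red cap upright in the vial well and lay the syringe flat in the long groove; in the green tray (wound-cleaning kit) stand the clear vial with the blue cap upright in the vial well, lay the forceps flat in the long groove and the roll of tape flat in the big round pocket. The only syringe has jammed crosswise under the lips of the dispenser chute, so push it back up the slope to the open end and lift it out there. Keep the vials upright, and leave the gauze stack and the marker where they are.

Things in the scene. Friction and masses are not known exactly. Their poses are not given: they have to be found in the camera images.
- amber_vial: glass injection vial standing upright, brown glass, red cap; 43 mm across, body to 65 mm, 77 mm tall with its cap, about 55 g. Origin: centre of its underside; z up
- clear_vial: glass injection vial standing upright, clear glass, blue cap; 43 mm across, body to 65 mm, 77 mm tall with its cap, about 55 g. Origin: centre of its underside; z up
- tape_roll: roll of cream tape lying flat, 62 mm across, 25 mm high, hole about 25 mm, 40 g. Origin: centre of its underside; z up
- forceps: steel thumb forceps (plain tweezers) lying flat, 140 mm long along its own y, 19 mm wide at the middle (x), 10 mm high, 22 g; may be gripped across the middle. Origin: centre of its underside
- syringe: 10 ml syringe, no needle, 118 mm long along its y (nozzle -y, plunger +y), 18 mm high, 15 g. Grip across the barrel (y -46 to +32 mm, about 12 mm between pads) near the origin; flange 30 mm wide at y=+33. Origin: centre of underside. Starts flat on the chute floor, its y along the chute's y, 29 mm downhill of the dispenser origin, ends under the lips and against the funnel
- tray_blue: blue kit tray, fixed, 198 (x) x 180 (y) x 14 mm. Origin: centre of underside. Dark pocket floors 4 mm above the table, all 10 mm deep. Groove along tray x, centre x=0, y=+40 mm, 152 long, 44 wide; finger notch at its middle: 52 along x, 74 across (y 4 to 78), same floor. Vial well 60 mm across, centre x=-60, y=-42 mm. Tape pocket 79 mm across, centre x=+46, y=-42 mm (stays empty)
- tray_green: green kit tray, fixed, 198 (x) x 180 (y) x 14 mm. Origin: centre of underside. Dark pocket floors 4 mm above the table, all 10 mm deep. Groove along tray x, centre x=0, y=+40 mm, 152 long, 44 wide; finger notch at its middle: 52 along x, 74 across (y 4 to 78), same floor. Vial well 60 mm across, centre x=-60, y=-42 mm. Tape pocket 79 mm across, centre x=+46, y=-42 mm
- dispenser: grey syringe chute, dark floor, fixed, 230 x 140 mm. Origin: footprint centre, table height; x level, uphill to the open end. Floor rises 12 deg, 40 mm high over the origin. Along slope: walls 134 mm apart, 30 high; lips 27-32 mm above floor, slot 72 wide between, from -115 to 0; open above 0 to +112 (end wall 25 high); funnel -30 to -65, then outlet 60 wide. Syringe lifts out from +10 up
- gauze_stack: bystander: stack of white folded swabs, 105 x 104 x 64 mm, loose. Origin: centre of its underside
- marker: bystander: white marker with a blue cap, lying, 14 x 132 x 15 mm (long axis y), loose. Origin: centre of its underside

How it is judged:
By the outcome, as a careful person would: the job done as asked, in the order asked, and still so for the second after the job is handed in, with the robot touching nothing.
It also fails if it takes over 144 s, if anything falls off the work surface, if the arm or the gripper's body presses on something with over 40 N, if the wrist force passes 120 N, or if a joint passes its speed limit or range.

### The arm

A 6-joint arm with a two-finger parallel gripper is mounted at the origin on a cart in front of the work surface, level with it; the furniture and walls round the work are solid. World frame = base frame: x ahead of the robot, y to its left, z up, the work surface at z = 0. Lengths are in m, angles in rad, forces in N, time in s.
With the tool pointing down it reaches from about 0.25 to 0.8 m from the base axis. Payload 8.5 kg.
Tool frame: the origin (TCP) lies at the very end of the fingers, on their centre line; the grasp point (between the pads) lies 19 mm behind it; z points along the fingers, y is the line along which they close (so a half turn about z gives the same grasp; the last joint's range is limited). The gripper opens to 85 mm and grips with 20 to 120 N. Pads are 22 mm wide; open, the fingers measure 114 mm over their backs; the gripper's body (76 mm by 85 mm) begins 54 mm behind the grasp point. The pads swing forward as they close: fully open they stand 13 mm farther back than shut.
Start: joints at [1.171, 0.238, -0.013, 1.319, 0, 1.571], TCP at [0.204, 0.484, 0.21] pointing down, gripper open.
Joint ranges: [-2.66, 2.66], [-1.03, 1.9], [-1.14, 1.46], [-1.82, 2.27], [-1.45, 1.34], [-3.14, 3.14]. Speed limits (rad/s): [2.22, 2.22, 2.79, 3.14, 3.14, 3.14].

### API

Orientations are given as a unit quaternion [w, x, y, z].
In Python, from bench import manip, grip, viewer gives the robot as it stands. Calls block until the motion is done:
- manip.goto(position, orientation): joint-space move of the TCP to a pose.
- manip.line_to(position, ori=None, vel=0.15, guard=None): straight line of the TCP; ori=None keeps the orientation; vel is the mean speed in m/s. With guard (N) it stops when the force on the tool has changed by that much, and returns True; else False.
- manip.move_joints(angles): joint-space move.
- grip(opening, newtons=None): opening from 0.0 (shut) to 1.0 (fully open); newtons is the grip in N (None keeps the last); returns when the fingers have stopped.
- manip.pause(seconds).
- manip.ik(position, orientation): joint angles nearest the present ones, or None.
- viewer.get_image(name): name is "scene" or "top" or "wrist"; returns a dict with "pixels" (480x640x3 uint8, red, green, blue), "depth" (480x640 float32, m along the optical axis (not along the pixel's ray), 0 where there is no reading), "fovy" (degrees; the focal length in pixels is half the picture's height over the tangent of half this angle, whatever the lens; pixels are square), "cx", "cy" (the principal point, pixels), "rvec" (rotation vector, rad) and "tvec" (3), from world to camera coordinates, as OpenCV has them; the wrist camera has in their place "tool_from_camera" (4x4, takes a point from camera to tool coordinates, whose origin is the TCP and whose axes are the flange's). Camera axes: x right, y down, z forward; pixel columns grow to the right and rows downward; lengths in m; the calibration is good to about 2 mm. A picture is of the moment at which its call begins: read the wrist's pose just before it.
A pose or a line that the arm cannot do raises manip.MotionError and nothing moves.
- manip.close_job(): hands the job in; it is judged then, once.
Readings, each from a call of its own:
- manip.current_clock(): time.
- manip.current_joint_pos(): joint angles.
- manip.current_qvel(): joint speeds.
- manip.current_effort(): joint torques, N m.
- manip.current_ee_pos(): TCP position.
- manip.current_orientation(): TCP orientation.
- manip.current_wrist_force(): force on the tool from outside, world axes, zero at the start.
- manip.current_wrist_torque(): the same for the moment, N m.
- manip.current_gripper_width(): opening from 0.0 (shut) to 1.0 (fully open).
- manip.current_grip_force(): force on a finger pad.
Only numpy, scipy, OpenCV 4.12 (cv2) and the standard library are available. Lean on these libraries where they do the work, as an engineer would, in place of code of your own. Each camera call takes 0.05 s, during which the arm holds its last target. There are 200 camera calls.

## Working session

There is one attempt and no reset: what is moved stays moved. The work goes in short steps, each a Python script; the robot and the scene stay as the last script left them, time stands still between calls to the robot, and variables do not carry over. Pictures are saved under pics/ and viewed, at most 14 in all, crops included, and the job is handed in when it is done.

```bash
mkdir -p pics; ls; python3 - <<'E'
from bench import manip,grip,viewer
import numpy as np,cv2
for n in ["scene","top"]:
    d=viewer.get_image(n); cv2.imwrite(f"pics/{n}0.png",d["pixels"][:,:,::-1]); np.savez(f"{n}0.npz",**d)
    print(n,d["fovy"],d["cx"],d["cy"],d["rvec"],d["tvec"])
print(manip.current_clock(),manip.current_orientation())
E
```

```text
pics
scene 45.34915293917879 319.54946199195854 236.45546392942842 [ 2.04545573 -0.84670518  0.44286866] [-0.42956359  0.28728389  1.11673899]
top 45.411010213464415 324.1107828920946 236.5135575082914 [ 2.16315478 -2.11110041  0.24003376] [-0.06039261  0.59567181  1.08013211]
0.1 [-1.01184305e-04  1.98572019e-01  9.80086099e-01 -6.16964081e-04]
```

View pics/top0.png

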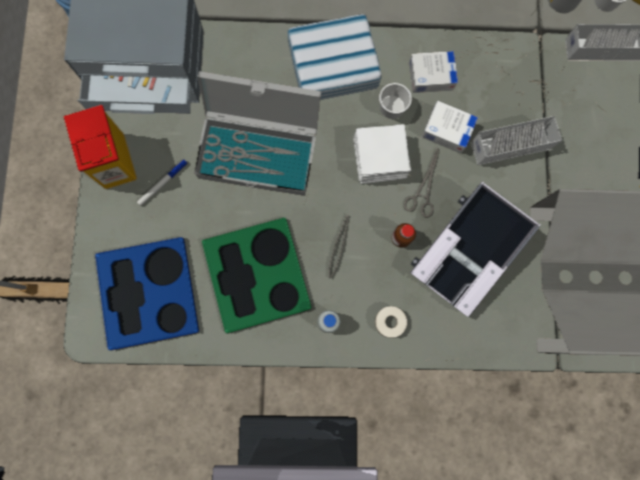

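View pics/scene0.png

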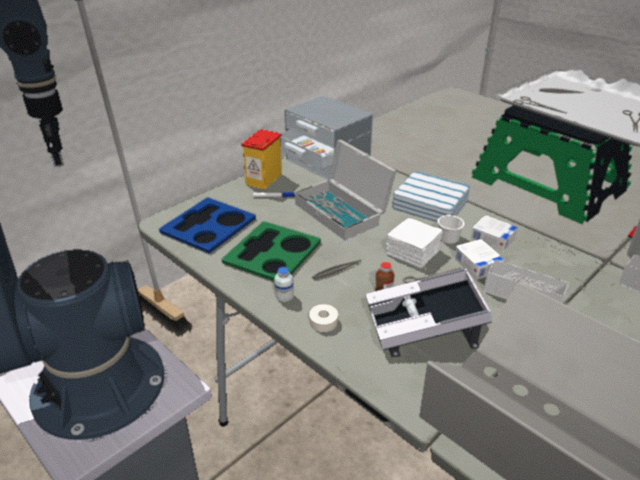

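The top view shows the blue tray at (148,292), green tray (257,275), forceps (340,245), amber vial (404,234), clear vial (329,321), tape (391,321), chute (475,250) with its lipped end at lower left, gauze (382,153) and marker (162,183).

```bash
cat > h.py <<'E'
import numpy as np,cv2
from scipy.spatial.transform import Rotation as R
def xyz(d):
    f=240/np.tan(np.radians(d["fovy"])/2); v,u=np.mgrid[:480,:640]; z=d["depth"]
    P=np.stack([(u-d["cx"])/f*z,(v-d["cy"])/f*z,z],-1)
    if "rvec" in d: return (P-d["tvec"])@cv2.Rodrigues(np.array(d["rvec"]))[0]
    return P
E
python3 - <<'E'
from h import *
d=dict(np.load("top0.npz")); W=xyz(d); hsv=cv2.cvtColor(d["pixels"],cv2.COLOR_RGB2HSV); H,S,V=[hsv[...,i].astype(int) for i in range(3)]
val=d["depth"]>0
for p in [(450,300),(330,130),(350,350),(320,210)]: print(p,W[p])
def box(u0,u1,v0,v1):
    m=np.zeros((480,640),bool); m[v0:v1,u0:u1]=1; return m&val
def rep(n,m):
    P=W[m]; q=P[:,:2].astype(np.float32); r=cv2.minAreaRect(q*1000)
    print(n,m.sum(),"mean",P.mean(0).round(4),"rect",np.round(r[0],1),np.round(r[1],1),round(r[2],1),"z",np.percentile(P[:,2],[5,50,95]).round(4))
rep("blue",box(85,210,230,360)&(H>100)&(H<130)&(S>100)&(V>60))
rep("bluedark",box(100,190,240,345)&(V<60))
rep("green",box(195,320,210,340)&(H>50)&(H<90)&(S>100)&(V>50))
rep("greendark",box(215,305,225,320)&(V<55))
rep("redcap",box(385,425,215,255)&((H<8)|(H>172))&(S>130))
rep("bluecap",box(310,350,300,340)&(H>95)&(H<130)&(S>110))
rep("tape",box(365,415,298,345)&(W[...,2]>.015))
rep("forceps",box(318,362,205,285)&(W[...,2]>.005))
rep("gauze",box(345,420,115,190)&(W[...,2]>.05))
rep("disp",box(405,545,175,325)&(W[...,2]>.015))
for b in [(85,210,230,360),(195,320,210,340)]:
    m=box(*b)&(V<60); n,l,s,c=cv2.connectedComponentsWithStats(m.astype(np.uint8))
    for i in range(1,n):
        if s[i,4]>200: print(s[i],c[i],W[l==i].mean(0).round(4))
# corners of the slope lips: normalized height map
cv2.imwrite("pics/dispz.png",cv2.resize(d["pixels"][165:330,390:555,::-1],(660,660))[:600])
E
```

```text
(450, 300) [ 0.11136829 -0.00973459 -0.43187251]
(330, 130) [ 4.07056717e-01  3.36374003e-01 -2.62591211e-04]
(350, 350) [ 0.37694781 -0.10477214 -0.00050784]
(320, 210) [0.43038012 0.17857527 0.00051463]
blue 5270 mean [0.4775 0.3059 0.0121] rect [481.7 309.9] [197.7 186.4] 12.8 z [0.0072 0.0125 0.0162]
bluedark 3632 mean [0.4859 0.3114 0.0028] rect [484.7 311.1] [172.5 152.9] 7.3 z [-0.001   0.0028  0.0067]
green 4876 mean [0.5198 0.0883 0.0126] rect [525.1  89.9] [198.4 178.7] 17.6 z [0.0082 0.0129 0.0165]
greendark 3646 mean [0.5285 0.0922 0.0032] rect [527.3  91.7] [173.1 154.7] 12.2 z [-0.0007  0.0031  0.0071]
redcap 140 mean [ 0.611  -0.2094  0.0743] rect [ 612.7 -211.3] [29.3 28.9] 84.9 z [0.0574 0.0761 0.0802]
bluecap 114 mean [ 0.4316 -0.0588  0.0763] rect [431.4 -58.9] [20.8 21.1] 0.1 z [0.0731 0.0763 0.0792]
tape 642 mean [ 0.4346 -0.1842  0.0242] rect [ 435.1 -184.5] [60.2 61.1] 45.2 z [0.0203 0.0243 0.0281]
forceps 140 mean [ 0.5867 -0.0774  0.0081] rect [590.5 -74.6] [158.8  78.9] 0.6 z [0.0054 0.0077 0.012 ]
gauze 2351 mean [ 0.7801 -0.1624  0.06  ] rect [ 781.8 -163.4] [102.9 103.1] 7.1 z [0.0555 0.06   0.0642]
disp 8902 mean [ 0.5832 -0.3499  0.0506] rect [ 574.4 -349.5] [297.3 308.7] 85.6 z [0.0225 0.0513 0.0772]
[ 145  248   38   37 1115] [163.10044843 265.82959641] [0.5375 0.2796 0.0028]
[ 107  259   37   76 1853] [125.33837021 296.47706422] [0.4736 0.3504 0.0027]
[157 303  29  30 664] [171.06325301 317.48042169] [0.4336 0.2561 0.003 ]
[ 251  228   38   38 1129] [269.50221435 246.73073516] [0.5828 0.0647 0.0034]
[ 217  243   39   74 1902] [236.34437434 279.58727655] [0.5133 0.1296 0.0031]
[269 282  30  30 685] [283.48029197 296.49635036] [0.4809 0.0324 0.0035]
```

View pics/dispz.png

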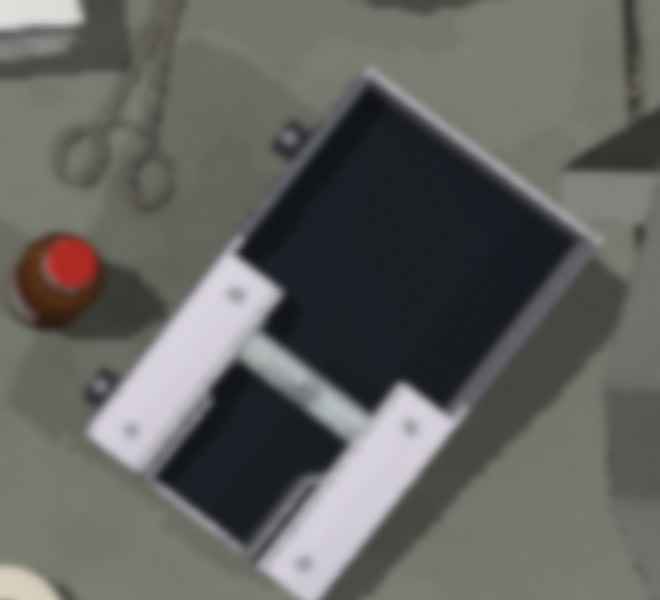

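The crop shows the syringe lying crosswise under the two lips, mid-barrel visible in the slot (~crop (305,390)), open end upper right; the amber vial stands left of the chute with clearance.

```bash
python3 - <<'E'
from h import *
d=dict(np.load("top0.npz")); W=xyz(d); hsv=cv2.cvtColor(d["pixels"],cv2.COLOR_RGB2HSV); H,S,V=[hsv[...,i].astype(int) for i in range(3)]
val=d["depth"]>0
def box(u0,u1,v0,v1):
    m=np.zeros((480,640),bool); m[v0:v1,u0:u1]=1; return m&val
m=cv2.erode((box(440,540,185,300)&(V<50)).astype(np.uint8),np.ones((3,3)))>0
P=W[m]
for _ in range(4):
    A=np.c_[P[:,:2],np.ones(len(P))]; c=np.linalg.lstsq(A,P[:,2],rcond=None)[0]; r=P[:,2]-A@c; P=P[abs(r)<2*r.std()]
g=np.hypot(*c[:2]); print("floor n",len(P),"slope",np.degrees(np.arctan(g)),"std",r.std(),"yaw",np.degrees(np.arctan2(c[1],c[0])))
# walls/lips: bright/grey pixels well above the floor
hgt=W[...,2]-(W[...,:2]@c[:2]+c[2])
w=box(405,545,175,325)&(hgt>.018)&(W[...,2]>.02)
n,l,s,_=cv2.connectedComponentsWithStats(w.astype(np.uint8)); print(s[1:][s[1:,4]>50])
q=W[w&(l==1+np.argmax(s[1:,4]))]
rc=cv2.minAreaRect((q[:,:2]*1000).astype(np.float32)); print("rect",rc)
# lips: V>150
lp=box(405,545,175,325)&(V>170)&(S<40)&(hgt>.02); n,l,s,ce=cv2.connectedComponentsWithStats(lp.astype(np.uint8))
for i in range(1,n):
    if s[i,4]>100: print("lip",s[i],cv2.minAreaRect((W[l==i][:,:2]*1000).astype(np.float32)),np.median(hgt[l==i]))
print("c",c)
for n_,m in [("red",box(385,425,215,255)&((H<8)|(H>172))&(S>130)),("blue",box(310,350,300,340)&(H>95)&(H<130)&(S>110))]:
    m&=W[...,2]>.07; print(n_,m.sum(),W[m].mean(0),cv2.minEnclosingCircle((W[m][:,:2]*1000).astype(np.float32)))
b=box(322,358,208,282); dev=np.abs(d["pixels"].astype(int)-np.median(d["pixels"][b],0)).sum(-1)
m=b&(dev>45)&(np.abs(W[...,2])<.02); n,l,s,_=cv2.connectedComponentsWithStats(m.astype(np.uint8)); i=1+np.argmax(s[1:,4]); print("forceps",s[i],cv2.minAreaRect((W[l==i][:,:2]*1000).astype(np.float32)))
sy=box(445,490,245,285)&(V>100)&(hgt<.024)&(hgt>.003);print("syr",sy.sum(),W[sy].mean(0),np.percentile(hgt[sy],[10,50,90]),cv2.minAreaRect((W[sy][:,:2]*1000).astype(np.float32)))
E
```

```text
floor n 3571 slope 12.028654573537146 std 0.0018494593845370918 yaw -37.14006878719625
[[ 412  182  129  135 2739]
 [ 405  223   11   22  192]]
rect ((579.7377319335938, -345.5723571777344), (142.15231323242188, 228.16476440429688), 53.1981086730957)
lip [413 228  46  54 937] ((565.316162109375, -267.48193359375), (32.76850509643555, 111.50399780273438), 52.98102951049805) 0.0313773273826619
lip [456 262  48  54 943] ((504.78369140625, -349.3956604003906), (41.398338317871094, 112.63495635986328), 53.368629455566406) 0.03147983029927115
c [ 0.16985872 -0.12864997 -0.10431488]
red 124 [ 0.60999499 -0.20898895  0.07636511] ((610.054931640625, -209.14785766601562), 12.905791282653809)
blue 114 [ 0.43157443 -0.05875784  0.07634751] ((431.7762451171875, -58.70984649658203), 11.115998268127441)
forceps [328 216  22  63 645] ((587.6978759765625, -79.35710906982422), (27.17519760131836, 137.44776916503906), 77.26301574707031)
syr 317 [ 0.5564401  -0.33039454  0.04885051] [0.01243897 0.01645905 0.01999474] ((554.8780517578125, -330.59088134765625), (78.5019302368164, 34.4771614074707), 39.731834411621094)
```

```bash
cat >> h.py <<'E'
from bench import manip,grip,viewer
def q(yaw,tilt=0,dirn=0):
    "tool y at yaw (rad), pointing down; then tip of tool z swung by tilt toward heading dirn"
    y=np.array([np.cos(yaw),np.sin(yaw),0]); z=np.array([0,0,-1.]); M=R.from_matrix(np.c_[np.cross(y,z),y,z])
    ax=np.array([np.sin(dirn),-np.cos(dirn),0])   # rotates -z toward dirn
    x,yy,zz,w=(R.from_rotvec(ax*tilt)*M).as_quat(); return np.array([w,x,yy,zz])
def best(p,yaw,tilt=0,dirn=0):
    c=[]
    for k in (0,np.pi):
        o=q(yaw+k,tilt,dirn); j=manip.ik(p,o)
        if j is not None: c.append((abs(j[5]-0.8),o,j))
    c.sort(key=lambda t:t[0]); return c[0][1]
def over(p,yaw,zs=.22,vel=.25):
    p=np.array(p,float); t=[p[0],p[1],zs]; o=best(t,yaw); manip.goto(t,o); return o
def st(s=""): print(s,"t",round(manip.current_clock(),1),"w",round(manip.current_gripper_width(),3),"F",np.round(manip.current_wrist_force(),1),"ee",np.round(manip.current_ee_pos(),4),"gf",round(float(np.max(manip.current_grip_force())),1),"q6",round(manip.current_joint_pos()[5],2))
def snap(n,name="wrist"):
    pe,oe=manip.current_ee_pos(),manip.current_orientation(); d=viewer.get_image(name); cv2.imwrite(f"pics/{n}.png",d["pixels"][:,:,::-1]); np.savez(n+".npz",pe=pe,oe=oe,**d)
def wxyz(n):
    d=dict(np.load(n+".npz")); P=xyz(d)
    if "rvec" in d: return d,P
    T=d["tool_from_camera"]; w,x,y,z=d["oe"]; return d,(P@T[:3,:3].T+T[:3,3])@R.from_quat([x,y,z,w]).as_matrix().T+d["pe"]
U=np.radians(-37.0); u=np.array([np.cos(U),np.sin(U),0]); v=np.array([-u[1],u[0],0]); D0=np.array([.5845,-.3492,.040])
T12=np.radians(12); us=u*np.cos(T12)+np.array([0,0,np.sin(T12)]); ns=-u*np.sin(T12)+np.array([0,0,np.cos(T12)])
def chute(s,h,l=0): return D0+us*s+ns*h+v*l
TR={"b":(np.array([.4820,.3099]),np.radians(12.8)),"g":(np.array([.5249,.0898]),np.radians(17.6))}
def tray(t,x,y):
    o,a=TR[t]; return o+np.array([np.cos(a)*x-np.sin(a)*y,np.sin(a)*x+np.cos(a)*y])
E
python3 - <<'E'
from h import *
a=[.610,-.209]; grip(.82,30)
over(a,U); st()
manip.line_to([*a,.020],vel=.15); grip(0.3,30); st("gripped")
manip.line_to([*a,.20],vel=.2); st("lifted")
w=tray("b",-60e-3,-42e-3); over(w,U+np.radians(45),zs=.20); st("over well")
manip.line_to([*w,.0245],vel=.12,guard=8); st("down")
grip(.75); manip.line_to([*w,.16],vel=.25); st()
print("ik", [manip.ik(chute(s,h),best(chute(s,h),U,T12,U)) for s,h in [(-29,.12),(-.029,.003),(.04,.003),(.04,.15)][1:]])
c=chute(-.03,.13); manip.goto(c,best(c,U,T12,U)); snap("w1"); st(); snap("t1","top")
E
```

```text
t 3.2 w 0.815 F [ 0.1 -0.4 -0.2] ee [ 0.6102 -0.2081  0.2201] gf 0.0 q6 1.89
gripped t 5.1 w 0.492 F [-1.1  0.6  5.3] ee [ 0.6104 -0.2091  0.0208] gf 30.1 q6 1.89
lifted t 6.1 w 0.493 F [-0.1  0.6 -0.4] ee [ 0.6094 -0.2088  0.1987] gf 30.5 q6 1.89
over well t 7.9 w 0.493 F [ 0.6 -0.8 -1.3] ee [0.4334 0.2552 0.2   ] gf 30.5 q6 1.96
down t 9.3 w 0.492 F [-0.7  0.3  6.2] ee [0.4321 0.2552 0.0248] gf 31.0 q6 1.96
 t 10.4 w 0.747 F [-0.9 -0.3 -0.6] ee [0.4325 0.2555 0.1593] gf 0.0 q6 1.96
ik [array([-0.52071858,  0.41188276, -0.25642857,  0.69463413, -0.02593523,
        1.69314435]), array([-0.53364383,  0.49883557, -0.06229555,  0.80150315, -0.023266  ,
        1.68049388]), array([-0.52813645,  0.3626705 ,  0.10086771,  1.10095993, -0.02440382,
        1.68588398])]
 t 12.5 w 0.749 F [ 0.3 -0.   0.5] ee [ 0.5399 -0.3143  0.1609] gf 0.0 q6 1.7
```

View pics/w1.png

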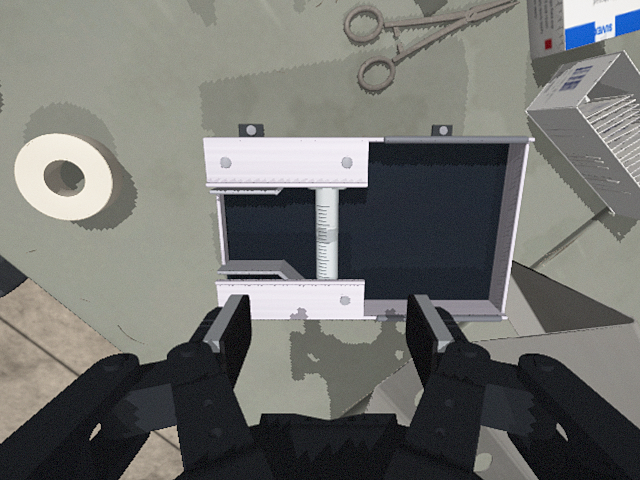

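View pics/t1.png

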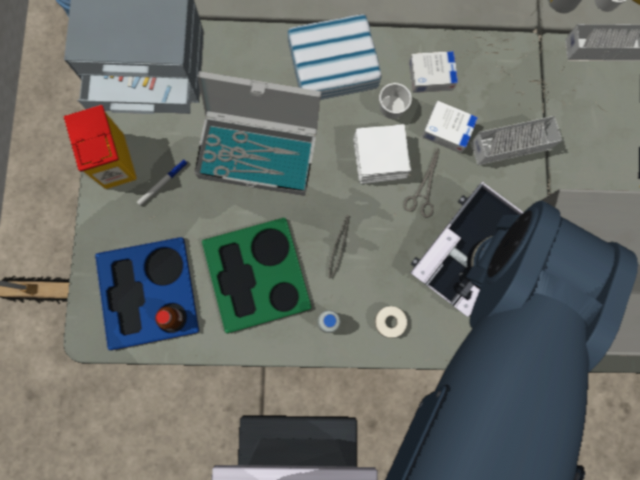

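```bash
python3 - <<'E'
from h import *
d,W=wxyz("w1"); L=W-D0; s=L@us; l=L@v; h=L@ns
hsv=cv2.cvtColor(d["pixels"],cv2.COLOR_RGB2HSV); V=hsv[...,2]; val=d["depth"]>.03
fl=val&(V<60)&(abs(h)<.012)&(abs(l)<.05)&(abs(s)<.1); print("floor h",np.median(h[fl]),fl.sum())
for a,b in [(.026,.038)]:
    m=val&(h>a)&(h<b)&(s<.01)&(s>-.12); 
    for sg in (1,-1):
        k=m&(l*sg>.02)&(l*sg<.08); print("lip",sg,k.sum(),"inner edge",np.percentile(abs(l[k]),[1,5]) if k.any() else 0,"s max",np.percentile(s[k],[98,99.5]) if k.any() else 0)
m=val&(h>.006)&(h<.024)&(abs(l)<.034)&(s<.02)&(s>-.06)&(V>80); print("syr",m.sum(),s[m].mean(),np.percentile(s[m],[2,98]),l[m].mean(),np.percentile(h[m],[50,95]))
E
```

```text
floor h 0.0008858673905656163 21833
lip 1 8520 inner edge [0.03122117 0.03670344] s max [-0.00314459  0.00514811]
lip -1 5517 inner edge [0.03007915 0.03541326] s max [-0.00225166  0.00682289]
syr 1892 -0.030923482429266482 [-0.03955403 -0.02231585] 0.001842424206124671 [0.01734924 0.01915475]
```

The wrist view shows the barrel in the slot at (327,235), clear room for the fingers on both sides; the top view shows the amber vial standing in the blue well. Grasp, drag up the slope, lift at the open end.

```bash
python3 - <<'E'
from h import *
grip(.6,25); g=manip.line_to(chute(-.0305,.0045,.001),vel=.12,guard=10); st(f"down {g}")
grip(.0,25); st("gripped")
g=manip.line_to(chute(.048,.0055,.001),vel=.06,guard=25); st(f"dragged {g}")
g=manip.line_to(chute(.048,.035,.001),vel=.06,guard=15); st(f"lift {g}")
snap("w2"); d,W=wxyz("w2"); L=W-D0; print(cv2.imread("pics/w2.png").shape)
E
```

```text
down False t 14.0 w 0.596 F [-0.   0.3 -0.2] ee [ 0.5609 -0.3301  0.0389] gf 0.0 q6 1.7
gripped t 14.6 w -0.002 F [-0.   0.3 -0.6] ee [ 0.5605 -0.3299  0.0381] gf 0.0 q6 1.7
dragged False t 16.0 w 0.001 F [-1.   0.1  0.1] ee [ 0.6214 -0.3757  0.0553] gf 0.0 q6 1.68
lift False t 16.7 w 0.002 F [-0.1  0.2  0.9] ee [ 0.6168 -0.3723  0.0845] gf 0.0 q6 1.68
(480, 640, 3)
```

View pics/w2.png

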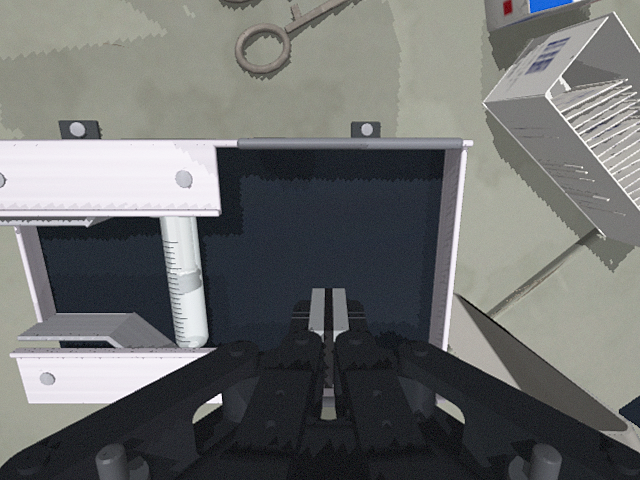

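The fingers closed empty: the barrel slipped from the tips; it now lies at about (187,280), slightly skewed, still in the slot. I'll measure where it is.

```bash
python3 - <<'E'
from h import *
c=chute(-.03,.13); grip(.6); manip.goto(c,best(c,U,T12,U)); snap("w3"); st()
for n in ("w1","w3"):
    d,W=wxyz(n); L=W-D0; s=L@us; l=L@v; h=L@ns; V=d["pixels"].max(-1); val=d["depth"]>.03
    fl=val&(V<60)&(abs(h)<.012)&(abs(l)<.05)&(abs(s)<.1)
    print(n,"floor",np.median(h[fl]))
    for a in np.arange(-.035,.035,.01):
        m=val&(h>.004)&(h<.024)&(l>a)&(l<a+.01)&(s<.03)&(s>-.055)&(V>80)
        if m.sum()>5: print(round(a+.005,3),m.sum(),np.percentile(s[m],[3,50,97]).round(4),"h",np.percentile(h[m],[5,50,95]).round(4))
E
```

```text
t 17.9 w 0.599 F [ 0.4 -0.1 -0.8] ee [ 0.5398 -0.3155  0.161 ] gf 0.0 q6 1.7
w1 floor 0.0008858673905656163
-0.03 245 [-0.0389 -0.0308 -0.0227] h [0.0135 0.0174 0.0192]
-0.02 248 [-0.0389 -0.0308 -0.0228] h [0.0133 0.0174 0.019 ]
-0.01 269 [-0.0396 -0.0308 -0.0229] h [0.0131 0.0173 0.0191]
0.0 276 [-0.0396 -0.0308 -0.0229] h [0.0117 0.0173 0.0192]
0.01 286 [-0.0395 -0.0308 -0.023 ] h [0.0124 0.0173 0.0191]
0.02 293 [-0.0394 -0.0308 -0.0223] h [0.0122 0.0174 0.0191]
0.03 299 [-0.0415 -0.0309 -0.0203] h [0.0127 0.0174 0.0191]
w3 floor 0.000895263263797804
-0.03 250 [-0.0388 -0.0307 -0.0225] h [0.013  0.0174 0.0193]
-0.02 258 [-0.0396 -0.0307 -0.0226] h [0.0126 0.0174 0.0191]
-0.01 266 [-0.0395 -0.0314 -0.0227] h [0.0126 0.0173 0.019 ]
0.0 273 [-0.0394 -0.0307 -0.0228] h [0.0129 0.0174 0.0192]
0.01 278 [-0.0393 -0.0314 -0.0228] h [0.0131 0.0174 0.0192]
0.02 278 [-0.0392 -0.0306 -0.0229] h [0.0133 0.0172 0.0191]
0.03 281 [-0.0412 -0.0306 -0.0203] h [0.0135 0.0176 0.0193]
```

View pics/w3.png

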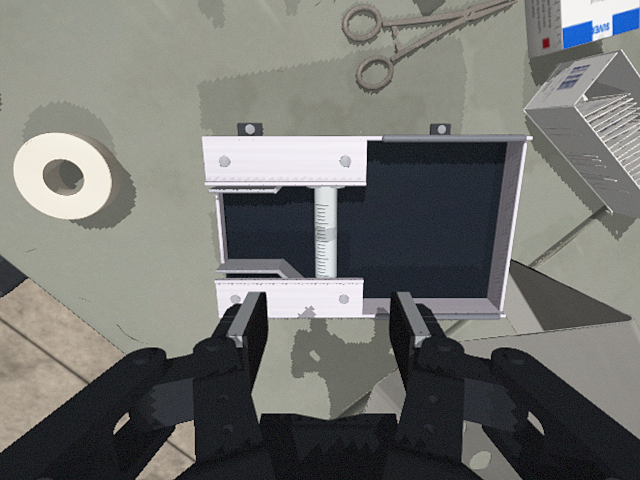

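```bash
python3 - <<'E'
from h import *
d,W=wxyz("w2"); L=W-D0; s=L@us; l=L@v; h=L@ns; V=d["pixels"].max(-1); val=d["depth"]>.03
for a in np.arange(-.035,.035,.01):
    m=val&(h>.004)&(h<.024)&(l>a)&(l<a+.01)&(s<.03)&(s>-.055)&(V>80)
    if m.sum()>5: print(round(a+.005,3),m.sum(),np.percentile(s[m],[3,50,97]).round(4))
for n in("w2","w3"):
    d,_=wxyz(n); P=xyz(d); T=d["tool_from_camera"]; P=P@T[:3,:3].T+T[:3,3]
    for p in ([(292,318),(296,338),(310,318),(340,318)] if n=="w2" else [(300,245),(300,405),(320,258)]): print(n,p,d["depth"][p],P[p].round(4))
E
```

```text
-0.03 530 [-0.0372 -0.0278 -0.0221]
-0.02 546 [-0.0375 -0.028  -0.0221]
-0.01 583 [-0.0375 -0.0279 -0.0222]
0.0 598 [-0.0374 -0.028  -0.0221]
0.01 633 [-0.0375 -0.0279 -0.0222]
0.02 653 [-0.0373 -0.028  -0.0223]
0.03 522 [-0.0381 -0.0283 -0.0221]
w2 (292, 318) 0.14672148 [ 0.011  -0.0039 -0.0295]
w2 (296, 338) 0.14229976 [ 0.0114  0.004  -0.034 ]
w2 (310, 318) 0.13098548 [ 0.0114 -0.0035 -0.0458]
w2 (340, 318) 0.11079208 [ 0.0121 -0.0029 -0.0666]
w3 (300, 245) 0.13923934 [ 0.0112 -0.0314 -0.0372]
w3 (300, 405) 0.13907509 [ 0.0113  0.0293 -0.0374]
w3 (320, 258) 0.13280715 [ 0.0071 -0.0252 -0.0451]
```

```bash
python3 - <<'E'
from h import *
for n in("w2","w3","w1"):
    d,_=wxyz(n); P=xyz(d); T=d["tool_from_camera"]; P=P@T[:3,:3].T+T[:3,3]
    m=(d["depth"]>.03)&(abs(P[...,0])<.016)&(abs(P[...,1])<.06)&(P[...,2]<-.004)&(P[...,2]>-.09)
    print(n,m.sum(),np.percentile(P[m][:,2],[50,90,97,99,99.8,100]).round(4)); print(T.round(3)) if n=="w2" else 0
    if n=="w2":
        for r in range(270,300,3): print(r,P[r,318].round(4),P[r,338].round(4),d["pixels"][r,318])
E
```

```text
w2 20473 [-0.0773 -0.0511 -0.0358 -0.0302 -0.0269 -0.0245]
[[ 0.001 -0.959 -0.283  0.072]
 [ 1.     0.     0.001 -0.   ]
 [-0.001 -0.283  0.959 -0.164]
 [ 0.     0.     0.     1.   ]]
270 [-0.0042 -0.0056  0.0346] [-0.0038  0.0059  0.0334] [43 44 54]
273 [-0.006  -0.0056  0.0344] [-0.0056  0.0059  0.0334] [39 50 58]
276 [-0.0082 -0.0057  0.0353] [ 0.0722 -0.     -0.1644] [42 48 57]
279 [-0.0096 -0.0056  0.0341] [-0.0092  0.006   0.033 ] [39 46 56]
282 [-0.0116 -0.0057  0.0344] [-0.0117  0.006   0.0344] [40 47 56]
285 [-0.0134 -0.0057  0.0341] [-0.0136  0.006   0.0344] [41 50 59]
288 [ 0.0105 -0.004  -0.0245] [ 0.0111  0.0042 -0.0258] [ 96  99 101]
291 [ 0.0109 -0.0039 -0.0282] [ 0.0114  0.0041 -0.0294] [127 131 133]
294 [ 0.0111 -0.0038 -0.0317] [ 0.0111  0.004  -0.0317] [125 127 134]
297 [ 0.0109 -0.0038 -0.034 ] [ 0.0111  0.004  -0.0343] [122 125 129]
w3 23602 [-0.0787 -0.047  -0.0348 -0.0297 -0.0263 -0.0242]
w1 22284 [-0.0802 -0.0468 -0.0361 -0.0319 -0.0291 -0.0271]
```

Depth of the fingers themselves shows their real tips about 24 mm behind the reported TCP, which is why the grasp passed above the barrel. I'll descend deeper, with a force guard, and retry.

```bash
python3 - <<'E'
from h import *
grip(.5,25); g=manip.line_to(chute(-.0305,.008,.001),vel=.15,guard=10); st(f"pre {g}")
g=manip.line_to(chute(-.0305,-.0185,.001),vel=.04,guard=4); st(f"down {g}")
p=manip.current_ee_pos(); print("h",(p-D0)@ns)
grip(.0,25); st("gripped")
if manip.current_gripper_width()>.08:
    h=(manip.current_ee_pos()-D0)@ns+.0015
    g=manip.line_to(chute(.048,h,.001),vel=.06,guard=25); st(f"dragged {g}")
    snap("w4")
E
```

```text
pre False t 19.1 w 0.494 F [-0.5  0.2  0. ] ee [ 0.5604 -0.3297  0.0423] gf 0.0 q6 1.7
down False t 19.9 w 0.496 F [ 0.3 -0.3 -0.1] ee [ 0.5644 -0.3328  0.0155] gf 0.0 q6 1.69
h -0.018519746773576623
gripped t 20.3 w 0.144 F [-1.   0.7  2.9] ee [ 0.5646 -0.3329  0.016 ] gf 26.4 q6 1.69
dragged False t 21.7 w 0.144 F [ 0.5 -0.5 -0.3] ee [ 0.625  -0.3785  0.0336] gf 26.0 q6 1.68
```

```bash
python3 - <<'E'
from h import *
g=manip.line_to(chute(.048,.10,.001),vel=.15,guard=10); st(f"lift {g}")
w=tray("b",0,.040); a=TR["b"][1]; over(w,a+np.pi/2,zs=.16); st("over")
manip.line_to([*w,.06],vel=.15); st(); snap("w5")
E
```

```text
lift False t 22.7 w 0.139 F [-0.6 -0.7 -0.5] ee [ 0.6056 -0.3639  0.1468] gf 26.0 q6 1.68
over t 25.2 w 0.143 F [ 0.   0.2 -0.1] ee [0.4737 0.3483 0.16  ] gf 26.0 q6 0.41
 t 26.1 w 0.142 F [-0.2 -0.4  0.4] ee [0.4737 0.3491 0.0607] gf 26.0 q6 0.41
```

View pics/w5.png

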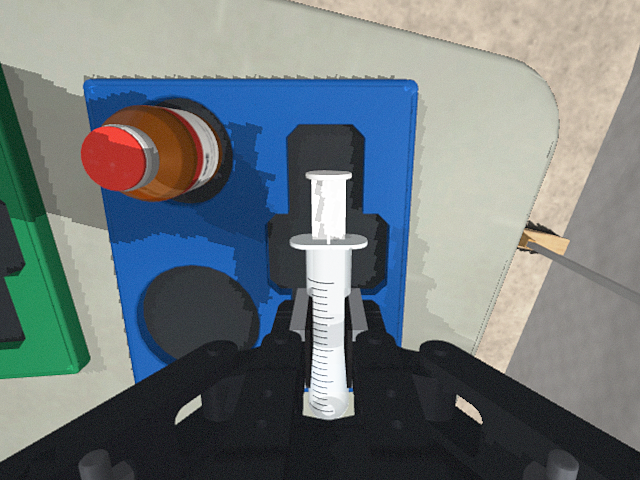

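```bash
python3 - <<'E'
from h import *
d,W=wxyz("w5"); P=xyz(d); T=d["tool_from_camera"]; P=P@T[:3,:3].T+T[:3,3]
a=TR["b"][1]; ex=np.array([np.cos(a),np.sin(a)]); o=TR["b"][0]
for p in [(241,328),(243,300),(243,358),(176,328),(180,312),(180,345),(270,328)]:
    print(p,P[p].round(4),"tray x",((W[p][:2]-o)@ex).round(4),"y",((W[p][:2]-o)@[-ex[1],ex[0]]).round(4),"z",W[p][2].round(4))
E
```

```text
(241, 328) [ 0.0333 -0.     -0.0338] tray x -0.0328 y 0.0401 z 0.0945
(243, 300) [ 0.0327 -0.0104 -0.0343] tray x -0.0322 y 0.0297 z 0.0949
(243, 358) [ 0.0326  0.0111 -0.0341] tray x -0.0321 y 0.0512 z 0.0948
(176, 328) [ 0.0575 -0.     -0.0363] tray x -0.057 y 0.0401 z 0.0969
(180, 312) [ 0.0551 -0.0059 -0.0282] tray x -0.0546 y 0.0342 z 0.0889
(180, 345) [ 0.055   0.0063 -0.0276] tray x -0.0545 y 0.0464 z 0.0883
(270, 328) [ 0.023  0.    -0.037] tray x -0.0225 y 0.0401 z 0.0977
```

Held straight and centred over the groove; the brown vial stands in its well. Lower, release, then the clear vial.

```bash
python3 - <<'E'
from h import *
w=tray("b",0,.040)
manip.line_to([*w,.0],vel=.1,guard=6); g=manip.line_to([*w,-.0138],vel=.03,guard=3); st(f"down {g}")
grip(.32); manip.line_to([*w,.10],vel=.15); st("syringe released"); snap("w6")
a=[.4316,-.0588]; grip(.82,30); over(a,0,zs=.2)
manip.line_to([*a,.003],vel=.15,guard=10); grip(0.3,30); st("gripped")
manip.line_to([*a,.18],vel=.2)
w=tray("g",-60e-3,-42e-3); over(w,np.radians(13),zs=.18)
manip.line_to([*w,.03],vel=.15,guard=8);g=manip.line_to([*w,.0075],vel=.04,guard=4); st(f"down {g}")
grip(.75); manip.line_to([*w,.16],vel=.25); st()
f=[.5877,-.0794]; over(f,np.radians(77.3),zs=.16); grip(.5,20); snap("w7"); st()
E
```

```text
down False t 27.5 w 0.146 F [-0.2  0.3 -0.7] ee [ 0.4731  0.3489 -0.0139] gf 26.0 q6 0.41
syringe released t 28.7 w 0.316 F [-1.3  0.4  0. ] ee [0.4727 0.3486 0.0992] gf 0.0 q6 0.41
gripped t 32.6 w 0.494 F [-1.4  0.2  4.9] ee [ 0.432  -0.0588  0.0036] gf 29.9 q6 1.44
down True t 35.8 w 0.497 F [-0.4  0.2  6. ] ee [0.4798 0.0316 0.0075] gf 30.7 q6 1.41
 t 36.9 w 0.751 F [-0.9  0.2  0.1] ee [0.4798 0.0316 0.159 ] gf 0.0 q6 1.41
 t 38.5 w 0.5 F [0.5 0.1 0.4] ee [ 0.5877 -0.0792  0.1602] gf 0.0 q6 0.09
```

View pics/w6.png

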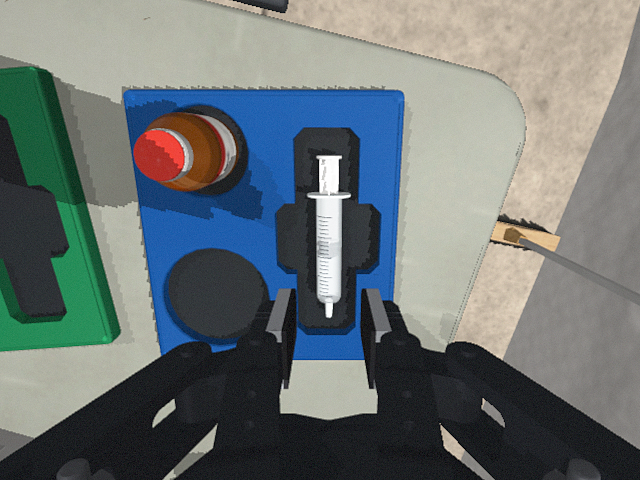

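View pics/w7.png

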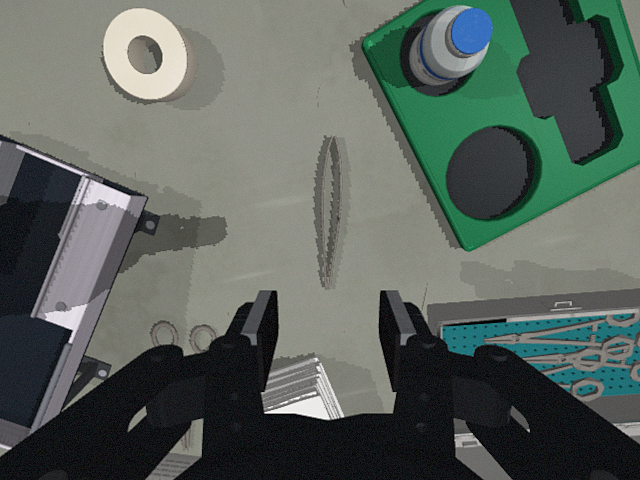

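The syringe lies flat in the blue groove, the clear vial stands in the green well (450,45), and the forceps run from (333,137) to (327,288) below the gripper.

```bash
python3 - <<'E'
from h import *
d,W=wxyz("w7")
# ray/plane at z=.005 for each pixel
f=240/np.tan(np.radians(d["fovy"])/2); T=d["tool_from_camera"]; w,x,y,z=d["oe"]; M=R.from_quat([x,y,z,w]).as_matrix()
C=M@T[:3,3]+d["pe"]
def pt(u_,v_,zz=.005):
    r=M@T[:3,:3]@np.array([(u_-d["cx"])/f,(v_-d["cy"])/f,1]); return (C+r*(zz-C[2])/r[2])[:2]
A,B=pt(333,137),pt(327,288); print(A,B,np.linalg.norm(A-B),"mid",(A+B)/2,"yaw",np.degrees(np.arctan2(*(B-A)[::-1])))
s=d["pixels"][:,:,:].astype(int).sum(-1)//3
for r in (175,200,212,225,250): print(r,s[r,308:356:2], (1000*W[r,308:356:4,2]).round(0).astype(int))
m=np.zeros((480,640),bool); m[120:300,300:360]=1; m&=(W[...,2]>.006)&(d["depth"]>0)
print(m.sum(),cv2.minAreaRect((W[m][:,:2]*1000).astype(np.float32)),W[m].mean(0))
E
```

```text
[ 0.52221564 -0.06029544] [ 0.65490756 -0.09536467] 0.1372479350112043 mid [ 0.5885616  -0.07783006] yaw -14.80424146831036
175 [140 138 139 142  86  97  90  84 125 126 123 129 113  86  97  85 122 118
 125 126 123 137 138 141] [ 0  0 -1  1 12 -1  2  1 10 -1 -1  0]
200 [141 144 146  86  96  94  88 120 132 123 124 126 134  97  93 125 119 130
 128 127 131 145 140 141] [ -1   1   1   0   0   0   0   1  10   0 325   1]
212 [142 143 148  88  94  93  77 122 127 127 128  70  99  95  95  81 130 125
 125 125 129 142 140 137] [ 0  2  0  0  1  0  1 -1 10  1  0 -1]
225 [142 142 142 131  93  93  81 112 130 128 126 108  83  91  98 127 128 128
 125 136 131 137 133 134] [ 1  1  1  1  0  0  1  0 -1 -1  1 -1]
250 [142 143 142 142 143  86  90  93 120 146 106  78  77 121 128 127 126 130
 144 134 139 140 144 141] [-1 -1  1  0  9  1  0  0  0  0  0  1]
799 ((588.5377197265625, -76.87898254394531), (17.4941349029541, 138.40333557128906), 76.9841079711914) [ 0.5840788  -0.07643304  0.00913259]
```

```bash
python3 - <<'E'
from h import *
f=[.5885,-.0772]; o=best([*f,.16],np.radians(76.5)); manip.line_to([*f,.03],ori=o,vel=.15)
g=manip.line_to([*f,-.0205],vel=.06,guard=5); st(f"down {g}"); z0=manip.current_ee_pos()[2]
grip(0,22); st("grip")
if manip.current_gripper_width()>.1:
    manip.line_to([*f,.13],vel=.15); st("lifted")
    w=tray("g",0,.040); over(w,TR["g"][1]+np.pi/2,zs=.13); snap("w8"); st()
    manip.line_to([*w,.02],vel=.12,guard=8); g=manip.line_to([*w,z0+.0048],vel=.03,guard=3); st(f"down {g}")
    grip(.38); manip.line_to([*w,.10],vel=.15); snap("w9"); st()
E
```

```text
down False t 40.5 w 0.498 F [-0.3  0.7  0. ] ee [ 0.5888 -0.0772 -0.0202] gf 0.0 q6 0.11
grip t 40.9 w 0.199 F [0.5 0.1 3.1] ee [ 0.5888 -0.0772 -0.0201] gf 22.1 q6 0.11
lifted t 42.0 w 0.2 F [-0.3  0.1 -0.3] ee [ 0.5879 -0.0771  0.1291] gf 21.7 q6 0.11
 t 42.9 w 0.2 F [ 0.7 -0.4 -1. ] ee [0.5135 0.1269 0.1299] gf 21.7 q6 -0.06
down False t 45.3 w 0.203 F [ 0.9 -0.  -0.5] ee [ 0.513   0.128  -0.0152] gf 21.7 q6 -0.06
 t 46.6 w 0.38 F [-1.2 -0.2  0.7] ee [0.5121 0.1277 0.099 ] gf 0.0 q6 -0.06
```

View pics/w9.png

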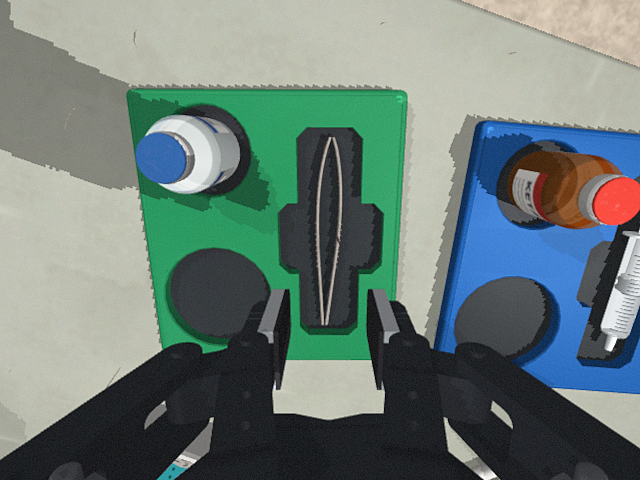

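Forceps lie flat in the green groove, both vials upright. Now the tape.

```bash
python3 - <<'E'
from h import *
a=[.435,-.1845]; grip(1.0,30); over(a,np.radians(80),zs=.15)
manip.line_to([*a,.02],vel=.15,guard=8); g=manip.line_to([*a,-.014],vel=.06,guard=4); st(f"down {g}")
grip(.4,30); st("grip"); z0=manip.current_ee_pos()[2]
manip.line_to([*a,.16],vel=.15); st("lifted")
if manip.current_gripper_width()>.6:
    w=tray("g",.046,-.042); over(w,TR["g"][1]+np.pi/2,zs=.16)
    manip.line_to([*w,.03],vel=.12,guard=8); g=manip.line_to([*w,z0+.0048],vel=.03,guard=4); st(f"down {g}")
    grip(.9); manip.line_to([*w,.16],vel=.15); snap("w10"); st()
    manip.move_joints([1.171, 0.238, -0.013, 1.319, 0, 1.571]); snap("t2","top"); st()
E
```

```text
down False t 50.1 w 1.001 F [ 0.1 -0.3  0.1] ee [ 0.435  -0.1845 -0.0141] gf 0.0 q6 -0.23
grip t 50.5 w 0.698 F [-2.8 -0.9  5.2] ee [ 0.4353 -0.1847 -0.0133] gf 31.4 q6 -0.23
lifted t 51.8 w 0.698 F [ 0.2  0.2 -1. ] ee [ 0.4345 -0.1843  0.1592] gf 32.5 q6 -0.23
down False t 55.6 w 0.7 F [ 0.2 -0.4 -0.2] ee [ 0.5816  0.0637 -0.0083] gf 32.5 q6 -0.2
 t 57.2 w 0.901 F [-0.8  0.   0.2] ee [0.5809 0.0636 0.159 ] gf 0.0 q6 -0.2
 t 59.3 w 0.9 F [-0.2  0.1  0.1] ee [0.2051 0.4836 0.21  ] gf 0.0 q6 1.57
```

View pics/w10.png

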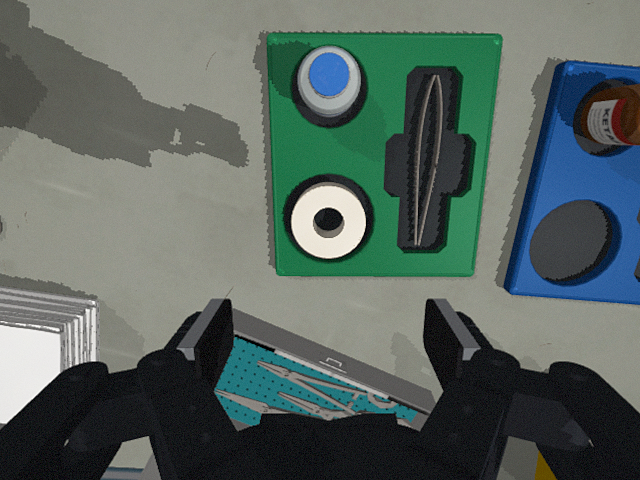

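View pics/t2.png

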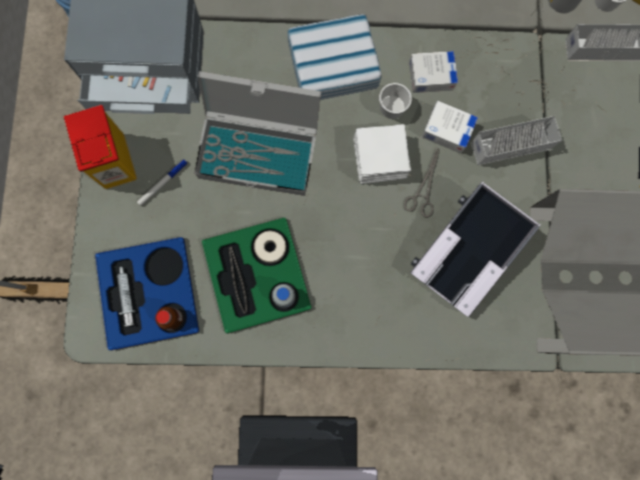

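Everything is in its pocket: tape at (270,246), clear vial (284,294), forceps (237,278), syringe (125,295) and amber vial (170,317). The gauze and marker haven't moved.

```bash
python3 -c "
from bench import manip
print(manip.close_job())"
```

```text
the job is handed in; nothing more can be done
None
```

Both kit trays are made up in the order asked and the job is handed in at about 59 s, with both vials upright and the gauze and marker untouched; the first syringe grasp closed empty, but the second pulled it up the chute and lifted it out.

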